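# Hang the slide rack up to drain

### The job

Lift the staining rack that is loaded with slides out of its dish and hang it by the eye of its handle on the peg of the drain stand, so that it hangs freely and at rest over the drip tray. Keep it upright all the way, and leave the empty rack, both dishes, the timer and the bottle where they are.

Things in the scene. Friction and masses are not known exactly. Their poses are not given: they have to be found in the camera images.
- slide_rack: loaded rack: steel basket 50 (x) x 87 (y) x 28 mm with 8 orange-ended slides; a wire bail rises to an eye (ring across x: hole 26, outside 36, 5 mm thick, centre z = 105 mm), on it a blue grip tab 10 (x) x 24 (y) mm, z = 123 to 160 mm. About 0.2 kg, stands in dish_a. Origin: centre of underside; z up, x along the hole's axis, y along the basket
- slide_rack_eye (a point): centre of the eye's hole of the loaded rack, 105 mm above its underside; axes as the rack's
- empty_rack: an identical rack without slides, standing in the other dish. Origin: centre of its underside; z up, x through the eye (the thickness of handle and tab), y along the 87 mm length.
- dish_a: clear dish in which the loaded rack stands, 70 (x) x 106 (y) x 34 (z) mm outside, wall and floor 4 mm. Origin: centre of its underside
- dish_b: the same kind of dish, in which the empty rack stands. Origin: centre of its underside
- drain_stand: drain stand, fixed: white drip tray 120 (x) x 130 (y) x 14 mm high; at its back (x = +45 mm) an 8 mm steel post that bends over at the top into one level peg pointing along the stand's -x; total height 185 mm. Origin: underside of the tray, below the middle of the peg; z up
- drip_peg (a point): middle of the peg, on its centre line, 175 mm above the table; axes as the stand's. The peg is round, 8 mm thick, runs along x, from the post at x = +45 mm to its free end at x = -43 mm; the last 6 mm of the end are turned up, their top 10 mm above the peg's centre line
- timer: white bench timer with blue buttons, 62 x 62 x 21 mm, a bystander. Origin: centre of its underside
- buffer_bottle: white bottle with a blue cap, 60 mm across, 125 mm high, a bystander. Origin: centre of its underside
Mind the look-alikes: they are no part of the job. What is shaped like the slide_rack but green or purple is not meant.

How it is judged:
By the outcome, as a careful person would: the job done as asked, in the order asked, and still so for the second after the job is handed in, with the robot touching nothing.
It also fails if it takes over 38 s, if anything falls off the work surface, if the arm or the gripper's body presses on something with over 40 N, if the wrist force passes 120 N, or if a joint passes its speed limit or range.

### The arm

A 6-joint arm with a two-finger parallel gripper is mounted at the origin on a cart in front of the work surface, level with it; the furniture and walls round the work are solid. World frame = base frame: x ahead of the robot, y to its left, z up, the work surface at z = 0. Lengths are in m, angles in rad, forces in N, time in s.
With the tool pointing down it reaches from about 0.425 to 0.95 m from the base axis. Payload 3.5 kg.
Tool frame: the origin (TCP) lies between the finger pads; the fingertips stand 19 mm ahead of it and the grasp point (between the pads) is the TCP; z points along the fingers, y is the line along which they close (so a half turn about z gives the same grasp; the last joint's range is limited). The gripper opens to 85 mm and grips with 20 to 120 N. Pads are 22 mm wide; open, the fingers measure 114 mm over their backs; the gripper's body (76 mm by 85 mm) begins 54 mm behind the grasp point. The pads swing forward as they close: fully open they stand 13 mm farther back than shut.
Start: joints at [-1.442, 0.286, 1.577, -0, 1.279, -0.15], TCP at [0.186, -0.649, 0.25] pointing down, gripper open.
Joint ranges: [-2.77, 2.77], [-0.9, 2.22], [0.21, 2.48], [-1.53, 4.67], [0.24, 2.81], [-2.84, 2.84]. Speed limits (rad/s): [2.79, 2.79, 3.14, 3.14, 3.14, 3.14].

### API

Orientations are given as a unit quaternion [x, y, z, w].
In Python, from plant import monitor, eyes, ctrl gives the robot as it stands.
- The arm moves only by the shell command python3 -m handwheel 'ROWS' [FORCE]. ROWS is JSON, a list of rows, each a list of 7 numbers: the shift along the tool's x, y, z in units of 40 cm (1.0 is 40 cm), then the turn, a rotation vector about the tool's x, y, z in units of pi rad (1.0 is pi rad), then the opening, from -1 (shut) to 1 (fully open). A call has 1 to 12 rows; each row is the pose to reach, as a shift and turn from the pose commanded when the call began, along the tool's axes at that moment, turning the shorter way round; what a row does not reach only later rows make up. A row lasts 1/8 s, in which the tool goes at most 62.5 mm and 10.7 degrees, less where a joint would pass 70% of its speed; a pose out of reach is approached as far as the arm can. A call with a number of a shift or a turn outside -1 to 1 is refused whole. A call with a gripper value outside its range is refused whole. The fingers move at their own pace and stop on an object; FORCE is the grip in N (left out, the last holds). Time passes only in rows, so rows that repeat a pose let the fingers close. It gives the time, the measured TCP pose, the force, the opening and the grip force at its end, in the units of the state.
- monitor.get_state(): the state, without advancing time (a new reading comes with each control period).
- eyes.read_camera(name): name is "scene" or "top"; returns the picture (400x640x3 uint8, red, green, blue); there is no depth.
- eyes.camera_params(name): a dict with "K" (3x3 intrinsics, pixels), "R" (3x3) and "t" (3): a world point X has camera coordinates R X + t. Camera axes: x right, y down, z forward; pixel columns grow to the right and rows downward; lengths in m; the calibration is good to about 2 mm. A picture is of the moment at which its call begins. camera_params takes no time and is no camera call.
- ctrl.sign_off(): hands the job in; it is judged then, once.
The state is a dict: "time": time; "qpos": joint angles; "dq": joint speeds; "joint_efforts": joint torques, N m; "eef_pos": TCP position; "tcp_rot": TCP orientation; "contact_force": force on the tool from outside, world axes, zero at the start; "wrist_torque": the same for the moment, N m; "opening": opening from 0.0 (shut) to 1.0 (fully open); "finger_force": force on a finger pad.
Only numpy, scipy, OpenCV 4.12 (cv2) and the standard library are available. Lean on these libraries where they do the work, as an engineer would, in place of code of your own. Each camera call takes 0.05 s, during which the arm holds its last target. There are 200 camera calls.

## Working session

There is one attempt and no reset: what is moved stays moved. The work goes in short steps, Python scripts to look and compute and a shell command to move; the robot and the scene stay as the last step left them, time stands still between calls to the robot, and variables do not carry over. Pictures are saved under pics/ and viewed, at most 10 in all, crops included, and the job is handed in when it is done.

```bash
mkdir -p pics
python3 - <<'E'
from plant import monitor, eyes
import cv2,numpy as np
for n in("scene","top"):
    cv2.imwrite(f"pics/{n}0.png",eyes.read_camera(n)[:,:,::-1]); p=eyes.camera_params(n)
    print(n,np.round(p["K"],1).tolist(),np.round(p["R"],4).tolist(),np.round(p["t"],4).tolist())
s=monitor.get_state();print(s)
E
```

```text
scene [[377.3, 0.0, 318.1], [0.0, 377.3, 199.2], [0.0, 0.0, 1.0]] [[-0.8201, -0.5722, -0.0061], [-0.3127, 0.457, -0.8327], [0.4792, -0.681, -0.5538]] [0.3975, 0.3213, 0.7188]
top [[424.4, 0.0, 315.1], [0.0, 424.4, 201.1], [0.0, 0.0, 1.0]] [[-0.0303, -0.9995, 0.0017], [-0.9922, 0.0299, -0.1208], [0.1207, -0.0054, -0.9927]] [-0.0984, 0.5851, 1.0687]
{'time': 0.1, 'qpos': array([-1.44198709e+00,  2.87092130e-01,  1.57806091e+00, -4.66410601e-05,
        1.27863446e+00, -1.49980759e-01]), 'dq': array([ 0.00083174, -0.00230774, -0.00298016,  0.0002874 ,  0.00095318,
       -0.0017154 ]), 'joint_efforts': array([ 1.17472504e-03, -4.07294941e+01, -2.93700510e+01, -1.54214972e-04,
        3.40467515e-03, -9.59931867e-08]), 'eef_pos': array([ 0.18571121, -0.64835207,  0.24905903]), 'tcp_rot': array([ 9.90298706e-01,  1.38950598e-01, -1.07068097e-05, -1.09759776e-03]), 'contact_force': array([ 0.31534947,  0.10195812, -0.73646939]), 'wrist_torque': array([-0.02044373,  0.00200415, -0.02706677]), 'finger_force': 0.0, 'opening': 0.9993373859967734}
```

View pics/scene0.png

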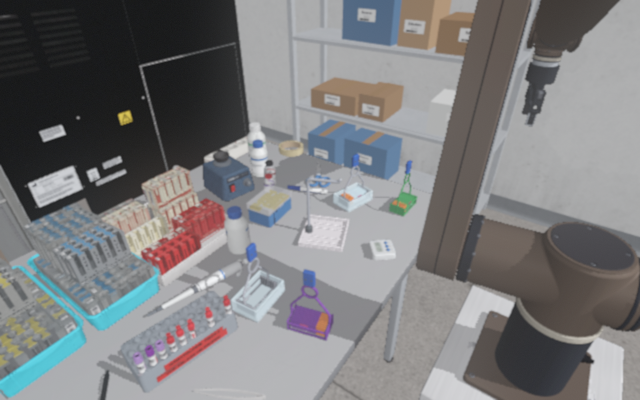

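View pics/top0.png

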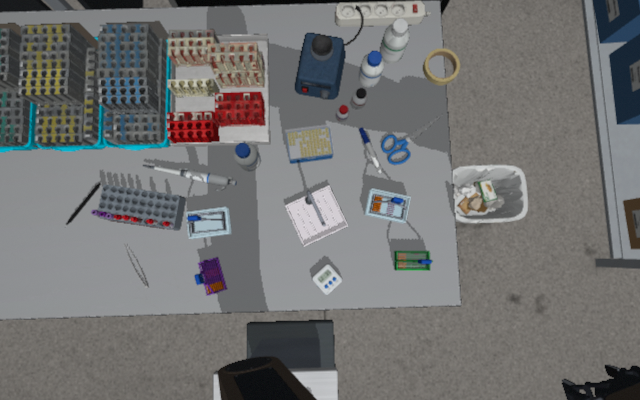

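The top view shows the loaded rack in its dish at about (388,204), with its blue tab near (397,201). The stand is at (316,213), with the peg running roughly from (304,160) to (322,222). The empty rack is at (209,222). In the scene view the loaded rack is at (353,195), with its tab at (355,160). Next I'll zoom in on both views.

Run:
```python
import cv2,numpy as np
a=cv2.imread("pics/top0.png")[150:260,275:425]; b=cv2.imread("pics/scene0.png")[140:255,290:390]
cv2.imwrite("pics/z_top.png",cv2.resize(a,None,fx=5,fy=5,interpolation=cv2.INTER_CUBIC))
cv2.imwrite("pics/z_sc.png",cv2.resize(b,None,fx=5,fy=5,interpolation=cv2.INTER_CUBIC))
```

```text
(no output)
```

View pics/z_top.png

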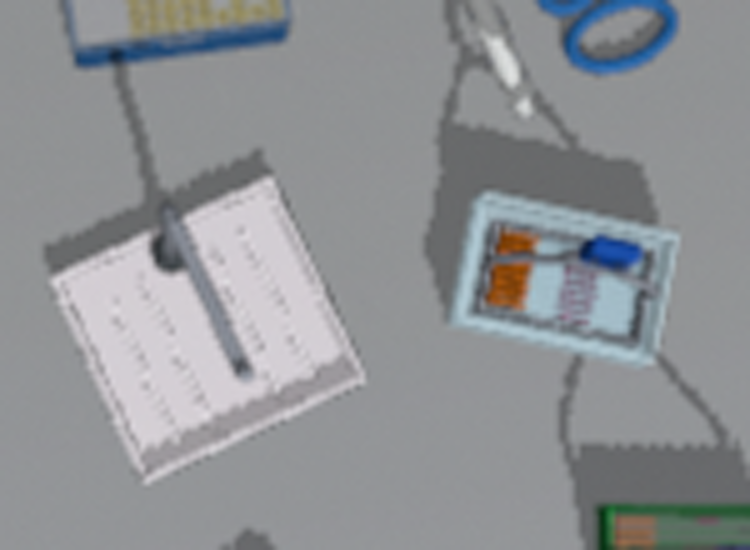

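View pics/z_sc.png

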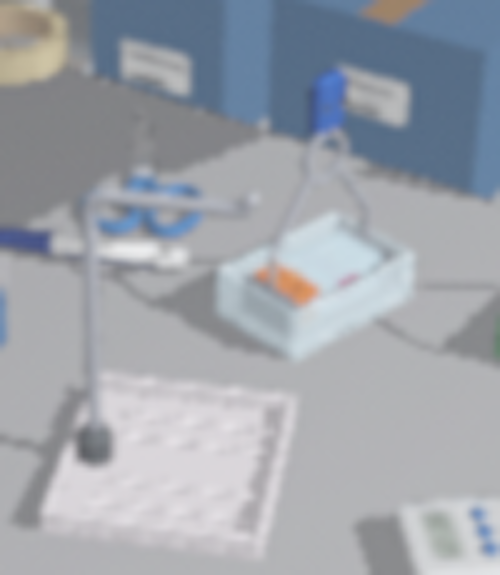

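The zooms give me these points:
- **Dish rim corners (top zoom):** about (482,190), (680,235), (650,362) and (450,322).
- **Tray corners (top zoom):** (270,175), (365,382), (147,482) and (50,280).
- **Peg:** in the top view from the bend at (168,210) to the tip at (243,372), and in the scene zoom from (98,195) to (250,203).

```bash
cat > h.py <<'E'
import numpy as np,cv2
from plant import monitor, eyes
P={n:eyes.camera_params(n) for n in("scene","top")}
def ray(n,uv):
    p=P[n];R=np.array(p["R"]);t=np.array(p["t"]);c=-R.T@t
    d=R.T@np.linalg.solve(np.array(p["K"]),[uv[0],uv[1],1.]);return c,d/np.linalg.norm(d)
def plane(n,uv,z): c,d=ray(n,uv);return c+d*(z-c[2])/d[2]
def tri(a,b):
    c1,d1=ray("top",a);c2,d2=ray("scene",b)
    s=np.linalg.lstsq(np.c_[d1,-d2],c2-c1,rcond=None)[0];p,q=c1+d1*s[0],c2+d2*s[1]
    return (p+q)/2,np.linalg.norm(p-q)
def blue(n,box):
    x0,y0,x1,y1=box;im=eyes.read_camera(n) if not isinstance(n,tuple) else n[1]
    return bluemask(im,box)
def bluemask(im,box):
    x0,y0,x1,y1=box;h=cv2.cvtColor(im[y0:y1,x0:x1],cv2.COLOR_RGB2HSV)
    m=cv2.inRange(h,(108,190,70),(125,255,255));k,l,s,c=cv2.connectedComponentsWithStats(m)
    i=1+np.argmax(s[1:,4]);ys,xs=np.nonzero(l==i)
    return c[i]+[x0,y0],s[i]+np.array([x0,y0,0,0,0]),cv2.minAreaRect(np.c_[xs,ys].astype(np.float32))
E
python3 - <<'E'
from h import *
np.set_printoptions(precision=4,suppress=True)
T=cv2.imread("pics/top0.png")[:,:,::-1];S=cv2.imread("pics/scene0.png")[:,:,::-1]
a=bluemask(T,(385,190,410,212));b=bluemask(S,(345,150,365,170));print(a,b);print("tab",tri(a[0],b[0]))
zt=lambda u,v:((u+.5)/5-.5+275,(v+.5)/5-.5+150)
zs=lambda u,v:((u+.5)/5-.5+290,(v+.5)/5-.5+140)
d=np.array([plane("top",zt(*q),.034) for q in((482,190),(680,235),(650,362),(450,322))])
t=np.array([plane("top",zt(*q),.014) for q in((270,175),(365,382),(147,482),(50,280))])
for n,c in(("dish",d),("tray",t)):
    e=np.roll(c,-1,0)-c;print(n,c.mean(0),np.linalg.norm(e,axis=1),np.degrees(np.arctan2(e[:,1],e[:,0])))
for n,u,v in(("bend",(168,210),(98,195)),("tip",(243,372),(250,201))):
    print(n,tri(zt(*u),zs(*v)),plane("top",zt(*u),.175))
E
```

```text
Traceback (most recent call last):
  File "h.py", line 18, in bluemask
    i=1+np.argmax(s[1:,4]);ys,xs=np.nonzero(l==i)
        ~~~~~~~~~^^^^^^^^^
ValueError: attempt to get argmax of an empty sequence
```

```bash
sed -i 's/(108,190,70)/(105,165,60)/;s/(125,255,255)/(128,255,255)/;/^def blue(/,/return bluemask/d' h.py
cat > m.py <<'E'
from h import *
np.set_printoptions(precision=4,suppress=True)
T=cv2.imread("pics/top0.png")[:,:,::-1];S=cv2.imread("pics/scene0.png")[:,:,::-1]
print(cv2.cvtColor(T[198:203,392:404].copy(),cv2.COLOR_RGB2HSV)[2].tolist())
a=bluemask(T,(385,190,410,212));b=bluemask(S,(345,150,365,170));print(a,b);print("tab",tri(a[0],b[0]))
zt=lambda u,v:((u+.5)/5-.5+275,(v+.5)/5-.5+150)
zs=lambda u,v:((u+.5)/5-.5+290,(v+.5)/5-.5+140)
d=np.array([plane("top",zt(*q),.034) for q in((482,190),(680,235),(650,362),(450,322))])
t=np.array([plane("top",zt(*q),.014) for q in((270,175),(365,382),(147,482),(50,280))])
for n,c in(("dish",d),("tray",t)):
    e=np.roll(c,-1,0)-c;print(n,c.mean(0),np.linalg.norm(e,axis=1),np.degrees(np.arctan2(e[:,1],e[:,0])))
for n,u,v in(("bend",(168,210),(98,195)),("tip",(243,372),(250,201))):
    print(n,tri(zt(*u),zs(*v)),plane("top",zt(*u),.175))
E
python3 m.py
```

```text
[[109, 227, 81], [109, 221, 121], [109, 218, 157], [109, 213, 164], [109, 214, 169], [109, 214, 172], [109, 213, 170], [109, 214, 168], [109, 214, 166], [109, 214, 162], [109, 194, 160], [110, 114, 145]]Traceback (most recent call last):
  File "m.py", line 5, in <module>
    a=bluemask(T,(385,190,410,212));b=bluemask(S,(345,150,365,170));print(a,b);print("tab",tri(a[0],b[0]))
                                      ~~~~~~~~^^^^^^^^^^^^^^^^^^^^^
  File "h.py", line 15, in bluemask
    i=1+np.argmax(s[1:,4]);ys,xs=np.nonzero(l==i)
        ~~~~~~~~~^^^^^^^^^
    return _wrapfunc(a, 'argmax', axis=axis, out=out, **kwds)
    return bound(*args, **kwds)
ValueError: attempt to get argmax of an empty sequence
```

```bash
sed -i 's/T\[198:203,392:404\]/S[155:165,350:360]/' m.py; sed -i 's/(105,165,60)/(104,150,60)/' h.py; sed -i 's/(345,150,365,170)/(348,150,366,170)/' m.py; python3 m.py
```

```text
[[106, 90, 133], [107, 91, 131], [110, 115, 138], [110, 139, 162], [110, 148, 184], [110, 149, 193], [110, 152, 193], [110, 152, 189], [111, 125, 178], [113, 49, 168]]
(array([396.7255, 200.0196]), array([391, 197,  12,   7,  51]), ((11.650001525878906, 10.049999237060547), (10.751744270324707, 5.375871658325195), 18.43494987487793)) (array([356.1111, 156.8889]), array([355, 155,   3,   5,   9]), ((8.0, 7.0), (4.0, 2.0), 90.0))
tab (array([ 0.5623, -0.3052,  0.1567]), np.float64(0.003704465574711165))
dish [ 0.5662 -0.3045  0.034 ] [0.1057 0.0686 0.1054 0.0716] [-104.7114  163.6089   76.8904  -16.0802]
tray [ 0.5464 -0.1178  0.014 ] [0.121  0.1261 0.1184 0.1297] [-157.5271  112.8183   24.1795  -65.9844]
bend (array([ 0.5851, -0.1015,  0.1746]), np.float64(0.005045000276963941)) [ 0.5872 -0.1001  0.175 ]
tip (array([ 0.5109, -0.1324,  0.1804]), np.float64(0.0025450919566385524)) [ 0.5123 -0.1319  0.175 ]
```

```bash
sed -i 's/(104,150,60)/(104,120,60)/' h.py
cat >> h.py <<'E'
from scipy.spatial.transform import Rotation as Ro
def go(p,yaw):
    """rows for TCP p with tool down, tool y at world angle yaw (deg)"""
    s=monitor.get_state();R0=Ro.from_quat(s["tcp_rot"])
    y=np.radians(yaw);Y=np.array([np.cos(y),np.sin(y),0]);Z=np.array([0,0,-1.])
    R1=Ro.from_matrix(np.c_[np.cross(Y,Z),Y,Z])
    print("row",np.round(R0.inv().apply(np.array(p)-s["eef_pos"])/.4,4),np.round((R0.inv()*R1).as_rotvec()/np.pi,4))
E
python3 m.py | sed -n 2,3p
python3 - <<'E'
from h import *
T=cv2.imread("pics/top0.png")[:,:,::-1];a=bluemask(T,(385,190,410,212))[0]
for z in(.146,.155,.16):print(plane("top",a,z))
for z in (.30,.15): go([.563,-.305,z],-14.2)
E
```

```text
(array([396.569 , 200.0172]), array([391, 197,  12,   7,  58]), ((11.480769157409668, 10.09615421295166), (11.178619384765625, 5.4912519454956055), 11.309932708740234)) (array([354.9552, 159.8358]), array([352, 154,   7,  12,  67]), ((7.0, 9.5), (11.0, 6.0), 90.0))
tab (array([ 0.5648, -0.3064,  0.1456]), np.float64(0.0010664275535275094))
[ 0.56525104 -0.30607597  0.146     ]
[ 0.5641858  -0.30428618  0.155     ]
[ 0.563594   -0.30329186  0.16      ]
row [ 1.1431 -0.5659 -0.1258] [-0.0006 -0.0004 -0.3324]
row [ 1.143  -0.5651  0.2492] [-0.0006 -0.0004 -0.3324]
```

The triangulated tab height of 0.1456 matches the expected 0.1455. Moving above the rack now.

```bash
python3 -m handwheel '[[0.6,-0.28,-0.1,0,0,-0.332,1],[0.6,-0.28,-0.1,0,0,-0.332,1],[0.6,-0.28,-0.1,0,0,-0.332,1],[0.6,-0.28,-0.1,0,0,-0.332,1],[0.6,-0.28,-0.1,0,0,-0.332,1],[0.6,-0.28,-0.1,0,0,-0.332,1],[0.6,-0.28,-0.1,0,0,-0.332,1]]'; python3 -c "
from h import *
go([.5645,-.3055,.24],-14.2)"
```

```text
time: 0.98
eef_pos: [0.3859, -0.4746, 0.2898]
tcp_rot: [0.79, 0.614, 0.0, -0.0]
contact_force: [-0.3, -0.4, -0.4]
opening: 1.004
finger_force: 0.0
row [0.5199 0.3284 0.1245] [-0.0002 -0.0002 -0.0005]
```

```bash
python3 -m handwheel '[[0.52,0.328,0.1,0,0,0,0],[0.52,0.328,0.1,0,0,0,0],[0.52,0.328,0.1,0,0,0,0],[0.52,0.328,0.1,0,0,0,0],[0.52,0.328,0.1,0,0,0,0],[0.52,0.328,0.1,0,0,0,0],[0.52,0.328,0.1,0,0,0,0]]'; python3 -c "
from h import *
go([.5645,-.3055,.150],-14.2)
cv2.imwrite('pics/s2.png',cv2.resize(eyes.read_camera('scene')[100:230,290:450,::-1],None,fx=4,fy=4))"
```

```text
time: 1.85
eef_pos: [0.5633, -0.3073, 0.2506]
tcp_rot: [0.79, 0.613, -0.0, 0.0]
contact_force: [0.3, -0.3, -0.3]
opening: 0.503
finger_force: 0.0
row [0.0053 0.0018 0.2514] [ 0.0001  0.0001 -0.0012]
```

View pics/s2.png

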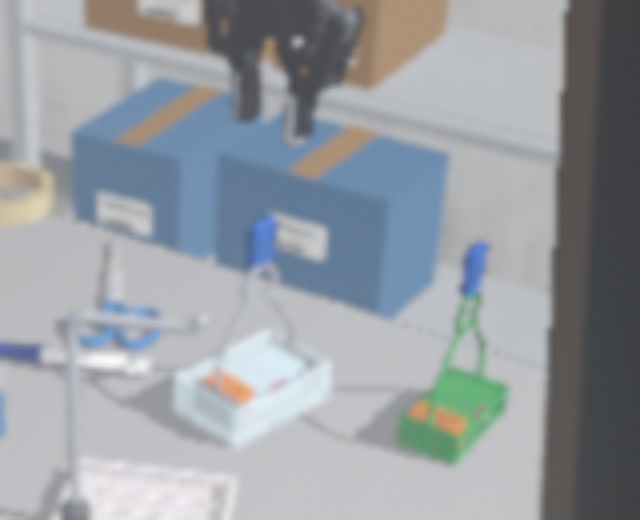

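The fingers, at (248,105) and (298,125), straddle the column above the blue tab at (263,240). I'll descend, then close.

```bash
python3 -m handwheel '[[0.005,0.002,0.08,0,0,0,0],[0.005,0.002,0.16,0,0,0,0],[0.005,0.002,0.22,0,0,0,0],[0.005,0.002,0.251,0,0,0,0],[0.005,0.002,0.251,0,0,0,0],[0.005,0.002,0.251,0,0,0,-0.5],[0.005,0.002,0.251,0,0,0,-0.7],[0.005,0.002,0.251,0,0,0,-1],[0.005,0.002,0.251,0,0,0,-1],[0.005,0.002,0.251,0,0,0,-1]]' 50
python3 -m handwheel '[[0,0,0,0,0,0,-1],[0,0,0,0,0,0,-1],[0,0,0,0,0,0,-1],[0,0,-0.01,0,0,0,-1],[0,0,-0.02,0,0,0,-1],[0,0,-0.03,0,0,0,-1],[0,0,-0.03,0,0,0,-1]]'
```

```text
time: 3.15
eef_pos: [0.566, -0.3046, 0.1514]
tcp_rot: [0.789, 0.614, 0.0, 0.001]
contact_force: [-1.0, -0.6, 5.0]
opening: 0.111
finger_force: 50.1
time: 4.03
eef_pos: [0.5655, -0.3043, 0.1622]
tcp_rot: [0.789, 0.614, 0.0, 0.0]
contact_force: [-0.8, -0.3, -1.1]
opening: 0.11
finger_force: 49.2
```

Gripped; the opening of about 9.4 mm matches the 10 mm tab. Lifting straight up, then turning to the stand's heading.

```bash
python3 -m handwheel '[[0,0,-0.04,0,0,0,-1],[0,0,-0.08,0,0,0,-1],[0,0,-0.12,0,0,0,-1],[0,0,-0.16,0,0,0,-1],[0,0,-0.2,0,0,-0.03,-1],[0,0,-0.22,0,0,-0.06,-1],[0,0,-0.22,0,0,-0.1,-1],[0,0,-0.22,0,0,-0.14,-1],[0,0,-0.22,0,0,-0.18,-1],[0,0,-0.22,0,0,-0.208,-1],[0,0,-0.22,0,0,-0.208,-1]]'
python3 -c "
from h import *
np.set_printoptions(precision=4,suppress=True)
go([.4594,-.1549,.25],23.3)
T=eyes.read_camera('top');S=eyes.read_camera('scene')
cv2.imwrite('pics/t3.png',cv2.resize(T[130:270,270:430,::-1],None,fx=4,fy=4));cv2.imwrite('pics/s3.png',cv2.resize(S[100:250,270:430,::-1],None,fx=4,fy=4))"
```

```text
time: 5.4
eef_pos: [0.5655, -0.3043, 0.2507]
tcp_rot: [0.551, 0.834, -0.0, 0.0]
contact_force: [0.4, -0.2, -1.2]
opening: 0.105
finger_force: 49.2
row [ 0.4475 -0.0973  0.0015] [ 0.0001  0.0002 -0.001 ]
```

View pics/s3.png

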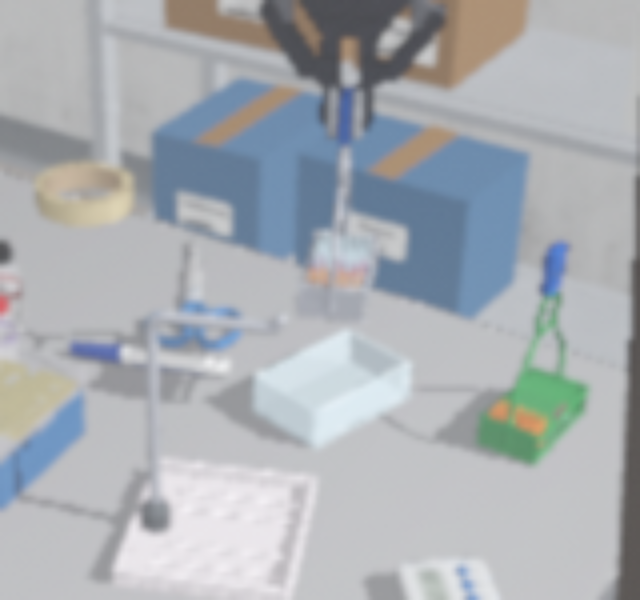

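The rack hangs upright in the gripper, the dish at (330,385) stays put, and the peg tip is at (280,320). I'll carry the rack to a point in front of the peg's free end.

```bash
python3 -m handwheel '[[0.03,-0.09,0,0,0,0,-1],[0.1,-0.097,0.0,0,0,0,-1],[0.17,-0.097,0.015,0,0,0,-1],[0.24,-0.097,0.03,0,0,0,-1],[0.31,-0.097,0.045,0,0,0,-1],[0.37,-0.097,0.06,0,0,0,-1],[0.42,-0.097,0.07,0,0,0,-1],[0.448,-0.097,0.075,0,0,0,-1],[0.448,-0.097,0.075,0,0,0,-1],[0.448,-0.097,0.075,0,0,0,-1]]'
python3 -c "
from h import *
S=eyes.read_camera('scene');T=eyes.read_camera('top')
a=cv2.resize(T[170:270,270:370,::-1],None,fx=4,fy=4,interpolation=cv2.INTER_CUBIC);b=cv2.resize(S[150:250,300:400,::-1],None,fx=4,fy=4,interpolation=cv2.INTER_CUBIC)
cv2.imwrite('pics/st4.png',np.hstack([a,b]))
go([.4594,-.1549,.2204],23.3)"
```

```text
time: 6.75
eef_pos: [0.4597, -0.1553, 0.2204]
tcp_rot: [0.551, 0.835, -0.0, 0.001]
contact_force: [0.7, -0.7, -1.4]
opening: 0.109
finger_force: 49.5
row [ 0.0013  0.     -0.0003] [ 0.0001  0.0002 -0.0009]
```

View pics/st4.png

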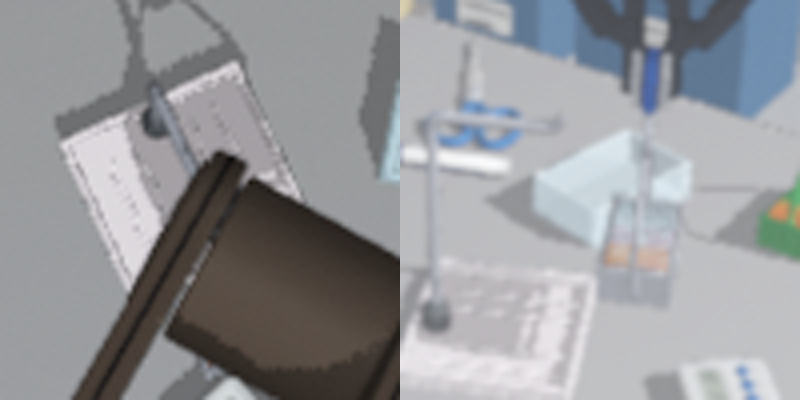

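The top view is blocked by the arm. The scene view shows the rack plumb, with the eye edge-on near (648,125), level with the peg tip at (557,122). I'll check the projections.

Run:
```python
from h import *
p=P["scene"]
def pr(X):
    q=np.array(p["K"])@(np.array(p["R"])@X+p["t"]);q=q[:2]/q[2];return np.round([(q[0]-300+.5)*4-.5+400,(q[1]-150+.5)*4-.5],1)
C=np.array([.5464,-.1178,0]);U=np.array([.9184,.3955,0]);e=np.array([.4597,-.1553,.178])
for n,X in dict(eye=e,tabtop=e+[0,0,.055],tabbot=e+[0,0,.018],bottom=e-[0,0,.105],tip=C-.043*U+[0,0,.175],tiptop=C-.04*U+[0,0,.185],bend=C+.045*U+[0,0,.175]).items():print(n,pr(X))
d=e-C;print("along",d@U,"across",d@np.array([-.3955,.9184,0]))
```

```text
eye [646.5 131.9]
tabtop [651.6  54.2]
tabbot [648.1 107. ]
bottom [637.4 267.1]
tip [565. 128.]
tiptop [560.8 114. ]
bend [429.7 114.6]
along -0.09445653 across -0.00015014999999998847
```

Predicted and seen positions agree within about 1 mm. Threading along the peg now.

```bash
python3 -m handwheel '[[0,0.03,0,0,0,0,-1],[0,0.06,0,0,0,0,-1],[0,0.085,0,0,0,0,-1],[0,0.11,0,0,0,0,-1],[0,0.13,0,0,0,0,-1],[0,0.15,0,0,0,0,-1],[0,0.15,0,0,0,0,-1]]'
python3 -c "
from h import *
S=eyes.read_camera('scene')
cv2.imwrite('pics/s5.png',cv2.resize(S[145:235,300:400,::-1],None,fx=6,fy=6,interpolation=cv2.INTER_CUBIC))"
```

```text
time: 7.72
eef_pos: [0.5147, -0.1309, 0.2199]
tcp_rot: [0.55, 0.835, -0.0, -0.0]
contact_force: [0.3, -0.7, -1.5]
opening: 0.111
finger_force: 49.5
```

View pics/s5.png

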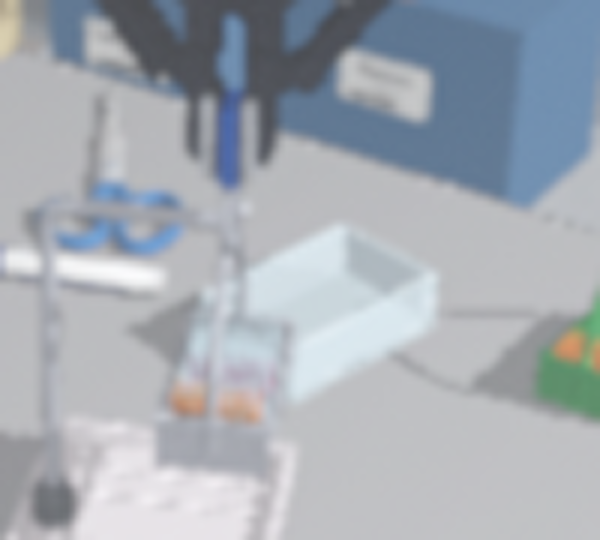

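The peg tip at (243,210) now shows beyond the eye at (228,215), with no contact force, so it is threaded. On to the middle of the peg, then lower gently.

```bash
python3 -m handwheel '[[0,0.025,0,0,0,0,-1],[0,0.05,0,0,0,0,-1],[0,0.075,0,0,0,0,-1],[0,0.085,0,0,0,0,-1],[0,0.085,0.005,0,0,0,-1],[0,0.085,0.012,0,0,0,-1],[0,0.085,0.018,0,0,0,-1],[0,0.085,0.022,0,0,0,-1],[0,0.085,0.026,0,0,0,-1],[0,0.085,0.026,0,0,0,-1]]'
```

```text
time: 9.02
eef_pos: [0.5455, -0.1177, 0.2094]
tcp_rot: [0.551, 0.835, -0.0, -0.0]
contact_force: [0.1, 0.0, -0.8]
opening: 0.104
finger_force: 49.5
```

```bash
python3 -m handwheel '[[0,0,0.003,0,0,0,-1],[0,0,0.003,0,0,0,-1],[0,0,0.003,0,0,0,-1]]';python3 -m handwheel '[[0,0,0.003,0,0,0,-1],[0,0,0.003,0,0,0,-1],[0,0,0.003,0,0,0,-1]]'
```

```text
time: 9.4
eef_pos: [0.5456, -0.1177, 0.2084]
tcp_rot: [0.551, 0.835, 0.0, 0.0]
contact_force: [0.8, 0.4, -1.0]
opening: 0.105
finger_force: 49.5
time: 9.78
eef_pos: [0.5458, -0.1178, 0.208]
tcp_rot: [0.551, 0.835, 0.0, 0.0]
contact_force: [-1.9, 1.1, 5.1]
opening: 0.106
finger_force: 50.5
```

The rack rests on the peg (+5 N). Opening gradually with a low grip.

```bash
python3 -m handwheel '[[0,0,-0.001,0,0,0,-1],[0,0,-0.001,0,0,0,-0.74],[0,0,-0.001,0,0,0,-0.7],[0,0,-0.001,0,0,0,-0.65],[0,0,-0.001,0,0,0,-0.6],[0,0,-0.001,0,0,0,-0.5],[0,0,-0.001,0,0,0,-0.4],[0,0,-0.001,0,0,0,-0.4],[0,0,-0.001,0,0,0,-0.4],[0,0,-0.001,0,0,0,-0.4],[0,0,-0.001,0,0,0,-0.4],[0,0,-0.001,0,0,0,-0.4]]' 20
python3 -c "
from h import *
S=eyes.read_camera('scene')
cv2.imwrite('pics/s6.png',cv2.resize(S[145:235,300:400,::-1],None,fx=6,fy=6,interpolation=cv2.INTER_CUBIC))"
```

```text
time: 11.28
eef_pos: [0.5456, -0.1177, 0.2075]
tcp_rot: [0.551, 0.835, 0.0, -0.0]
contact_force: [0.8, -1.1, 0.4]
opening: 0.3
finger_force: 0.0
```

View pics/s6.png

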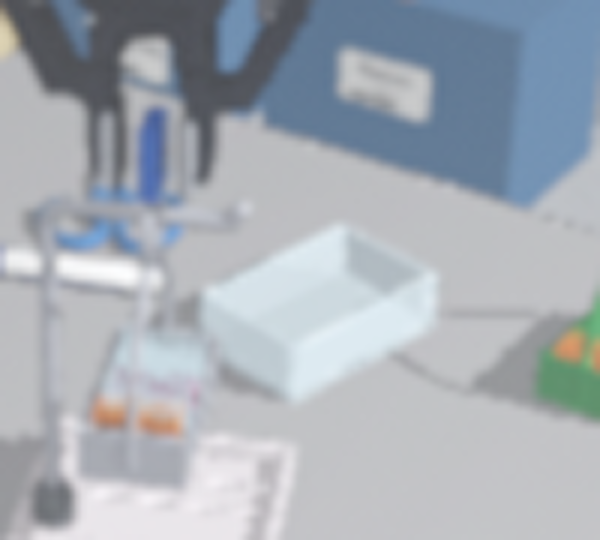

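The rack hangs on the peg near its middle, with the tab free between the fingers. Withdrawing straight up and letting it settle.

```bash
python3 -m handwheel '[[0,0,-0.03,0,0,0,-0.4],[0,0,-0.06,0,0,0,-0.4],[0,0,-0.1,0,0,0,-0.4],[0,0,-0.15,0,0,0,-0.4],[0,0,-0.2,0,0,0,-0.4],[0,0,-0.25,0,0,0,-0.4],[0,0,-0.3,0,0,0,-0.4],[0,0,-0.3,0,0,0,-0.4],[0,0,-0.3,0,0,0,-0.4],[0,0,-0.3,0,0,0,-0.4],[0,0,-0.3,0,0,0,-0.4],[0,0,-0.3,0,0,0,-0.4]]'
python3 -m handwheel '[[0,0,0,0,0,0,-0.4],[0,0,0,0,0,0,-0.4],[0,0,0,0,0,0,-0.4],[0,0,0,0,0,0,-0.4],[0,0,0,0,0,0,-0.4],[0,0,0,0,0,0,-0.4],[0,0,0,0,0,0,-0.4],[0,0,0,0,0,0,-0.4],[0,0,0,0,0,0,-0.4],[0,0,0,0,0,0,-0.4],[0,0,0,0,0,0,-0.4],[0,0,0,0,0,0,-0.4]]' >/dev/null
python3 - <<'E'
from h import *
f=[]
for i in range(10):
    S=eyes.read_camera('scene');f.append(S)
c=[bluemask(S,(315,145,335,190))[0] for S in f];print(np.round(c,2)[::3].tolist(),max(np.abs(a.astype(int)-f[0]).max() for a in f))
cv2.imwrite('pics/s7.png',cv2.resize(f[-1][110:340,220:440,::-1],None,fx=2.6,fy=2.6,interpolation=cv2.INTER_CUBIC))
E
```

```text
time: 12.82
eef_pos: [0.5455, -0.1177, 0.327]
tcp_rot: [0.551, 0.835, -0.0, -0.0]
contact_force: [0.3, -0.7, -0.5]
opening: 0.301
finger_force: 0.0
[[325.0, 170.5], [325.0, 170.5], [325.0, 170.5], [325.0, 170.5]] 7
```

View pics/s7.png

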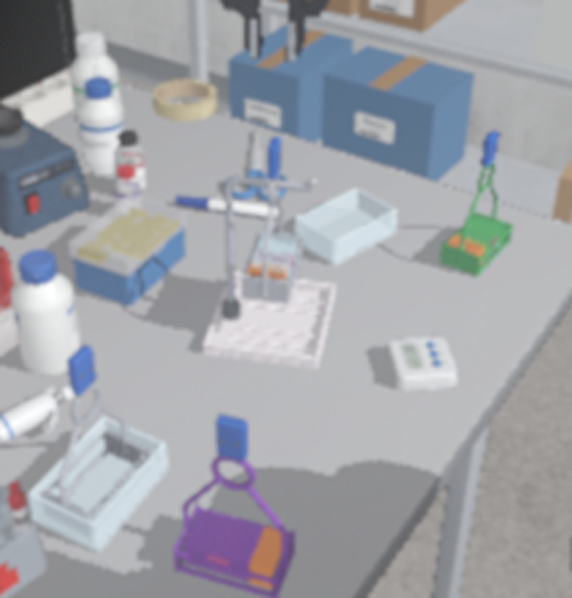

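The rack hangs on the peg at (272,185) with its basket at (270,270) over the tray. It is at rest (no more than noise-level change between frames), the gripper is well clear, and the other items look undisturbed.

```bash
python3 -c "
from plant import ctrl
print(ctrl.sign_off())"
```

```text
the job is handed in; nothing more can be done
None
```

The loaded rack hangs upright and at rest by its eye on the drain-stand peg over the drip tray, nothing else was disturbed as far as the camera shows, and the job was handed in at about 15 s.

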